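# Knock the pellet out of the guarded press

### The arm

A 7-joint arm with a two-finger parallel gripper is mounted at the origin on the work surface. World frame = base frame: x ahead of the robot, y to its left, z up, the work surface at z = 0. Lengths are in m, angles in rad, forces in N, time in s.
With the tool pointing down it reaches from about 0.35 to 0.9 m from the base axis. Payload 8.1 kg.
Tool frame: the origin (TCP) lies at the very end of the fingers, on their centre line; the grasp point (between the pads) lies 19 mm behind it; x points along the fingers, y is the direction in which the jaws open and shut, and the axes are right-handed (so a half turn about x gives the same grasp; the last joint's range is limited). The gripper opens to 92 mm and grips with 3 to 60 N. Pads are 19 mm wide; open, the fingers measure 130 mm over their backs; the gripper's body (75 mm by 190 mm) begins 47 mm behind the grasp point.
Start: joints at [1.043, 0.434, 0.025, 1.573, -0.012, 1.134, -0.075], TCP at [0.258, -0.569, 0.227] pointing down, gripper open.
Joint ranges: [-2.62, 2.62], [-0.44, 2.09], [-1.27, 1.32], [0.08, 2.57], [-1.32, 4.46], [0.12, 2], [-2.74, 2.74]. Speed limits (rad/s): [2.22, 2.22, 3.01, 3.01, 3.14, 3.14, 3.14].

### API

Orientations are given as a rotation vector (axis times angle).
In Python, from workcell import observe, grab_frame, job_done, recognise, trace gives the robot as it stands.
- The arm moves only by the tool apply_moves, never from a script. Its arguments are lists of equal length, an entry for each row: "translation": the shift along the tool's x, y, z in m, a list of three; "roll": the turn about the tool's x in degrees; "fingers": the finger opening in m, from 0 to 0.0918. A call has 1 to 8 rows; each row shifts and turns the commanded pose from where the row before left it, along the tool's axes as they then stand; what a row does not reach is not made up. A row lasts 1/10 s, in which the tool goes at most 50 mm and 8.59 degrees, less where a joint would pass 70% of its speed; a pose out of reach is approached as far as the arm can. A call is refused whole if a number of a shift passes 0.05 or a number of a turn 8.59, either way. A call with a gripper value outside its range is refused whole. The fingers move at their own pace and stop on an object; the grip force is fixed at half the most. Time passes only in rows, so rows that do not move let the fingers close. It gives the time, the measured TCP pose, the force and the opening at its end, in the units of the state.
- observe(): the state, without advancing time (a new reading comes with each control period).
- grab_frame(name): name is "scene" or "side" or "wrist"; returns a dict with "frame" (384x512x3 uint8, red, green, blue), "fx", "fy", "cx", "cy" (pixels), "k1" (the pictures are not rectified: a ray, as slopes to the right and down, at radius r is drawn at 1 + k1 r^2 times it, then the intrinsics apply), "extrinsics" (4x4, takes a point from world to camera coordinates). Camera axes: x right, y up, looking along -z (the intrinsics and any distortion apply to the point x, -y, -z); pixel columns grow to the right and rows downward; lengths in m; the calibration is good to about 2 mm. A picture is of the moment at which its call begins. There is no depth.
- job_done(): hands the job in, once; it reports no verdict.
Trained networks look in a picture, given as the dict that the camera call returned (one of the last four; its "shot" number tells which), for a name from the list of things; names that differ only in an ending like _2 or _b are one class to them, and where a whole thing is asked for, a point or a joint stands for the part that bears it (a point fixed in the world has none). Each returns a list of dicts, best first, with "confidence" (0 to 1); they miss things now and then, are a little off and sometimes report something else, mostly with a low value. They report only what shows in the picture. A call takes as long as a camera call.
- recognise(picture, target): "position" ([x, y, z] in m, in world coordinates, good to about 4 mm: the middle of the surface that is visible of it).
- trace(picture, target): "pixels" (384x512 bool, what is visible of it).
The state is a dict: "time_s": time; "joint_pos": joint angles; "qvel": joint speeds; "tau": joint torques, N m; "tcp_pos": TCP position; "ee_rot": TCP orientation; "ft_force": force on the tool from outside, world axes, zero at the start; "wrist_torque": the same for the moment, N m; "opening": opening from 0.0 (shut) to 1.0 (fully open).
Only numpy, scipy, OpenCV 4.12 (cv2) and the standard library are available. Lean on these libraries where they do the work, as an engineer would, in place of code of your own. Each camera call takes 0.05 s, during which the arm holds its last target. There are 200 camera calls.

### The job

A pressed pellet is stuck in the die of the bench press. Reach down through the window in the press's clear guard with your fingertips, without touching the guard or the window's rim, press the knock-out lever's tread fully down to its stop, and finish while holding it down, so that the pellet stays standing clear of the die for a colleague to take. Do not touch the pellet, and leave the other things on the bench where they are.

Things in the scene. Friction and masses are not known exactly. Their poses are not given: they have to be found in the camera images.
- guard: clear guard of the pellet press, fixed. Origin: centre of the window in its level porch top, at the dark steel rim's upper face (106 mm above the bench). x: level, from the window towards the press's columns; y across; z up. Opening 86 (x) by 78 mm (y); rim 12 mm wide, 8 mm deep. Porch top spans x -79 to 111, y +-118 mm, 2 mm below the rim's face; its edges have closed walls down to the bed plate
- guard_pane (a point): middle of the top edge of the guard's upright pane, which is 236 mm wide and rises from the back of the porch, 111 mm in +x from the window's centre, to 194 mm above the rim. 105 mm farther in +x stand the press's columns, crosshead and handwheel, up to 370 mm above the bench. Same axes as the guard
- tread: ridged aluminium tread on the steel knock-out lever, centred under the window: 46 (x) by 58 (y) by 8 mm. Origin: centre of its upper face, 16 mm below the rim's upper face when up, 38 mm when fully down: it moves 22 mm, almost straight down, about a hinge 130 mm away in +x. Axes as the guard's, tipped under 0.1 rad with the lever. The 22 mm wide lever bar runs from it in +x
- knockout_lever (a joint): the lever's angle, rad: 0 up (as it stands by its spring), 0.17 fully down on its rigid stop. The spring asks about 3 N at the tread to start and 9 N at the stop, and lifts the lever back when let go. Pressing it drives the ejector pin up 85 mm per rad (14 mm in all).
- pellet: the pressed pellet, a pale disc 32 mm across and 8 mm thick, loose, lying level on the ejector pin in the die's bore. Origin: centre of its underside. At the start its top is 1 mm below the die's mouth; with the lever fully down its underside stands about 5 mm above the mouth.
- die_mouth (a point): centre of the die's bore (33.6 mm across) in the upper face of the round steel die (72 mm across), 150 mm above the bench, behind the guard's upright pane and under the press's spindle. Its axes are the guard's.
- mortar: white ceramic bowl 104 mm across, 55 mm high, beside the press. Origin: centre of its underside. A bystander.
- pestle: white ceramic pestle 36 mm across the foot, 118 mm high, standing on its foot on the bench to the left. Origin: centre of its underside. A bystander.
- jar_a: brown glass jar 54 mm across, 75 mm high, beside the guard. Origin: centre of its underside. A bystander.
- jar_b: white plastic jar with a screw cap, 64 mm across, 90 mm high, at the guard's front left corner. Origin: centre of its underside. A bystander.
- pellet_tin: flat aluminium tin 71 mm across, 23 mm high, beside the press. Origin: centre of its underside. A bystander.
- spare_punch: steel punch: stem 32 mm across, with a wider head 48 mm across on top, 57 mm high, beside the guard. Origin: centre of its underside. A bystander.
- beaker: glass beaker 68 mm across, 85 mm high, on the bench to the left. Origin: centre of its underside. A bystander. Beyond it at the bench's left edge stand fixed hot plates (160 mm high) and a balance with draft shield (220 mm); at the right edge a vacuum pump (185 mm) and an ultrasonic bath (255 mm).

How it is judged:
At the end, for the whole second after the job is handed in: The fingers hold the tread down with more than 3 N, the lever within 0.02 rad of its stop (over 0.15 rad), and the pellet lies level and still on the ejector pin, its underside more than 2 mm above the die's mouth and its centre within 6 mm of the bore's (value of joint knockout_lever above 0.15 rad and contact force between the fingers and tread above 3 N and z of pellet in the frame of die_mouth above 0.002 m and horizontal distance between pellet and die_mouth below 0.006 m and angle between pellet's own z axis and vertical below 0.15 rad and linear speed of pellet below 0.02 m/s); the arm keeps its last pose, push and grip.
It fails at once if the robot touches the guard or the window's rim (contact force between any of the fingers, the arm and guard above 0.3 N).
It fails at once if the robot touches the pellet, or the pellet is lifted or thrown off the pin (contact force between any of the fingers, the arm and pellet above 0.2 N or z of pellet in the frame of die_mouth above 0.015 m).
It fails at once if a bystander is moved by more than 15 mm (distance of any of mortar, pestle, jar_a, jar_b, pellet_tin, spare_punch, beaker from where it was at the start of the episode above 0.015 m).
It also fails if it takes over 32 s, if anything falls off the work surface, if the arm or the gripper's body presses on something with over 40 N, if the wrist force passes 120 N, or if a joint passes its speed limit or range.

## Working session

There is one attempt and no reset: what is moved stays moved. The work goes in short steps, Python scripts to look and compute and a tool call to move; the robot and the scene stay as the last step left them, time stands still between calls to the robot, and variables do not carry over. Pictures are saved under pics/ and viewed, about 8 in all and at most 12, crops included, and the job is handed in when it is done.

Besides the shell and the picture viewer there is one more tool, called after "Call:" as name(argument=value, ...) on one line, values as JSON. apply_moves: Moves the arm, as the interface text tells. Its arguments: {"type":"object","properties":{"translation":{"type":"array","items":{"type":"array","items":{"type":"number"}}},"roll":{"type":"array","items":{"type":"number"}},"fingers":{"type":"array","items":{"type":"number"}}},"required":["translation","roll","fingers"]}

```bash
mkdir -p pics; cat > h.py <<'E'
import numpy as np, cv2
from workcell import *
def save(p,n,crop=None,s=1):
    f=p["frame"][:,:,::-1]
    if crop: f=f[crop[1]:crop[3],crop[0]:crop[2]]
    cv2.imwrite(f"pics/{n}.png",cv2.resize(f,None,fx=s,fy=s,interpolation=cv2.INTER_CUBIC))
def proj(p,X):
    X=np.atleast_2d(X);E=p["extrinsics"];c=X@E[:3,:3].T+E[:3,3]
    s=np.c_[c[:,0]/-c[:,2],c[:,1]/c[:,2]]; s=s*(1+p["k1"]*(s**2).sum(1,keepdims=True))
    return s*[p["fx"],p["fy"]]+[p["cx"],p["cy"]]
def ray(p,uv):
    d=(np.array(uv,float)-[p["cx"],p["cy"]])/[p["fx"],p["fy"]]; s=d.copy()
    for _ in range(20): s=d/(1+p["k1"]*(s**2).sum())
    E=p["extrinsics"];R=E[:3,:3];return -R.T@E[:3,3], R.T@np.array([s[0],-s[1],-1])
def atz(p,uv,z):
    o,d=ray(p,uv); return o+d*(z-o[2])/d[2]
E
cat > a.py <<'E'
from h import *
np.set_printoptions(precision=4,suppress=True)
s=observe();print(s["time_s"],s["tcp_pos"],s["ee_rot"],s["ft_force"],s["opening"])
ps={n:grab_frame(n) for n in("scene","side","wrist")}
for n,p in ps.items():
    o,d=ray(p,(256,192));print(n,o,d,p["fx"],p["k1"])
cv2.imwrite("pics/a.png",np.vstack([ps["scene"]["frame"]])[:,:,::-1]);save(ps["side"],"b")
save(ps["wrist"],"c")
for t in "guard guard_pane tread die_mouth pellet mortar pestle jar_a pellet_tin spare_punch beaker".split():
  for n in("scene","side"):
    try:
        for r in recognise(ps[n],t)[:2]: print(t,n,r["position"],r["confidence"])
    except Exception as e: print(t,n,e)
E
python3 a.py
```

```text
0.0 [ 0.2573 -0.569   0.226 ] [ 1.987  0.43  -1.988] [0.3285 0.4408 0.4075] 1.0009280040939281
scene [1.1198 0.7424 1.0906] [-0.4393 -0.5671 -0.6969] 458.3402733664971 -0.0052636395473783125
side [-0.0825 -0.4602  0.9193] [ 0.5972  0.4133 -0.6875] 361.7638073301492 -0.005655354775073952
wrist [ 0.3218 -0.5422  0.3846] [-0.2239 -0.1097 -0.9685] 271.7948019307052 0.017812155981320358
guard scene [0.6128, -0.1473, 0.1095] 0.81
guard side [0.4824, -0.1668, 0.1054] 0.84
guard_pane scene [0.6169, -0.1505, 0.1068] 0.55
guard_pane side [0.4829, -0.166, 0.1036] 0.73
tread scene [0.5452, -0.1036, 0.0941] 0.45
tread side [0.5322, -0.1066, 0.094] 0.69
mortar scene [0.3925, -0.2888, 0.0366] 0.89
mortar scene [0.3687, -0.154, 0.0563] 0.36
mortar side [0.4257, -0.2623, 0.0323] 0.71
pestle scene [0.3732, 0.32, 0.0448] 0.82
pestle side [0.4815, -0.1665, 0.1039] 0.63
jar_a scene [0.615, 0.1073, 0.0689] 0.95
jar_a scene [0.6822, 0.0072, 0.0559] 0.9
jar_a side [0.575, 0.0769, 0.0256] 0.58
pellet_tin scene [0.4487, -0.3634, 0.0227] 0.47
spare_punch side [0.371, -0.1652, 0.0613] 0.67
beaker scene [0.482, 0.4464, 0.0555] 0.56
```

View pics/a.png

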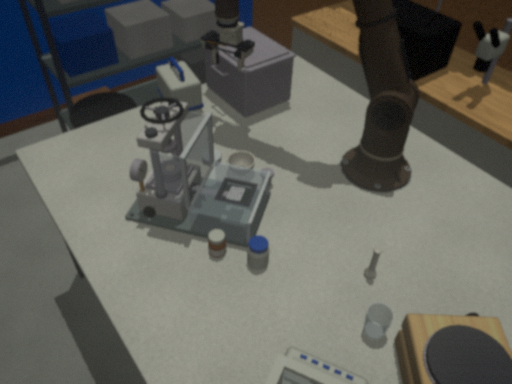

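View pics/b.png

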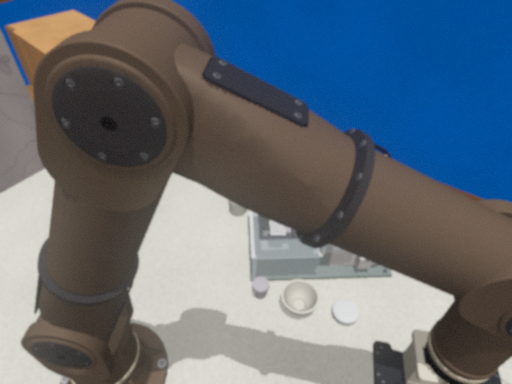

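The scene picture shows the press at about (170,180) and the window at (238,192). The white jar with the blue cap is at (258,250) and the brown jar at (217,242). In the side picture the arm hides most of the guard. Next I zoom into the window.

```bash
cat > b.py <<'E'
from h import *
p=grab_frame("scene");save(p,"d",(185,150,285,225),8)
for t in("tread","guard","knockout_lever","pellet"):
    m=trace(p,t)
    if m:
        for q in m[:2]:
            v,u=np.nonzero(q["pixels"]);print(t,q["confidence"],u.min(),u.max(),v.min(),v.max(),u.mean(),v.mean(),cv2.boxPoints(cv2.minAreaRect(np.c_[u,v].astype(np.float32))).round(1).tolist())
E
python3 b.py
```

```text
tread 0.72 227 244 186 200 235.4835164835165 192.83516483516485 [[226.1999969482422, 196.8000030517578], [232.10000610351562, 183.1999969482422], [244.60000610351562, 188.60000610351562], [238.8000030517578, 202.1999969482422]]
guard 0.77 149 270 111 242 208.80913064594463 182.4718309859155 [[128.89999389648438, 170.39999389648438], [198.0, 100.19999694824219], [293.79998779296875, 194.39999389648438], [224.6999969482422, 264.6000061035156]]
knockout_lever 0.78 221 244 186 199 233.94009216589862 192.56221198156683 [[220.60000610351562, 197.10000610351562], [222.1999969482422, 184.39999389648438], [244.5, 187.1999969482422], [242.89999389648438, 199.89999389648438]]
```

View pics/d.png

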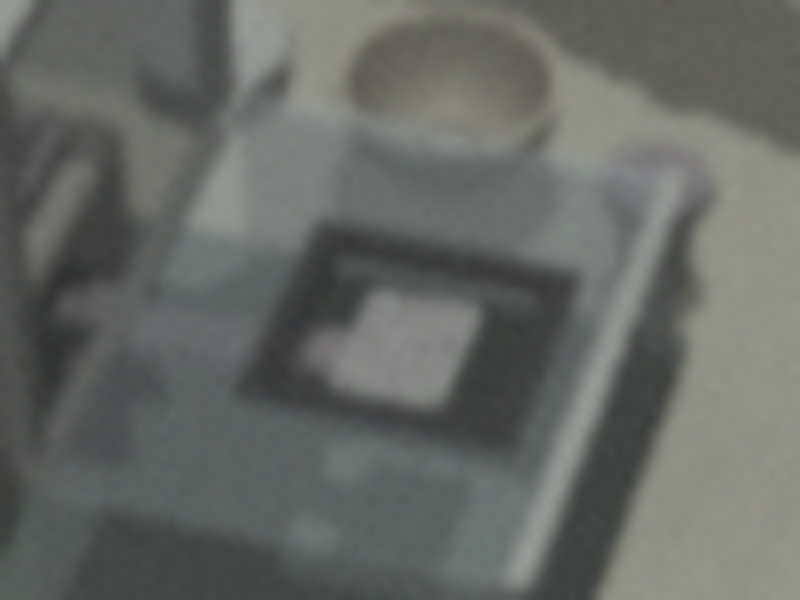

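The zoom shows the dark rim's outer corners at about crop pixels (318,222), (580,270), (518,452) and (236,396), with the tread between (378,288) and (440,410). The lever leaves to the left, so guard +x points left in the picture.

```bash
cat > c.py <<'E'
from h import *
from scipy.optimize import least_squares
from scipy.spatial.transform import Rotation as Ro
np.set_printoptions(precision=4,suppress=True)
p=grab_frame("scene")
px=lambda L:np.array(L)/8+[185,150]-.44
rim=px([(318,222),(580,270),(518,452),(236,396)]);tr=px([(378,288),(482,300),(440,410),(330,392)])
for q in rim: print(atz(p,q,.106))
def fit(q,z,a,b):
    # order: +x far-side, -x far, -x near, +x near ; y sign resolved by yaw
    best=None
    for s in(1,-1):
        L=np.array([(a,s*b),(-a,s*b),(-a,-s*b),(a,-s*b)])
        def f(t):
            c,n=np.cos(t[2]),np.sin(t[2]);X=np.c_[t[0]+c*L[:,0]-n*L[:,1],t[1]+n*L[:,0]+c*L[:,1],np.full(4,z)]
            return (proj(p,X)-q).ravel()
        for y0 in(-2,-1,0,1,2):
            r=least_squares(f,[.54,-.105,y0])
            if best is None or r.cost<best.cost:best=r;bs=s
    print(best.x,bs,best.cost,best.fun.round(1))
fit(rim,.106,.055,.051);fit(tr,.09,.023,.029)
s=observe();R=Ro.from_rotvec(s["ee_rot"]).as_matrix();print(R,s["tcp_pos"])
E
python3 c.py
```

```text
[ 0.5419 -0.1708  0.106 ]
[ 0.4732 -0.0885  0.106 ]
[ 0.5514 -0.0219  0.106 ]
[ 0.6214 -0.1072  0.106 ]
[ 0.547  -0.0971 -0.8811] -1 0.18645038047890694 [-0.4 -0.1  0.4  0.2 -0.1 -0.1  0.1  0. ]
[ 0.5439 -0.1054 -0.8844] -1 1.2805333359022097 [-0.7 -0.2  0.2  1.   0.5 -0.1 -0.1 -0.7]
[[ 0.      0.4121 -0.9112]
 [-0.0001 -0.9112 -0.4121]
 [-1.      0.0001  0.    ]] [ 0.2576 -0.5695  0.2268]
```

View pics/c.png

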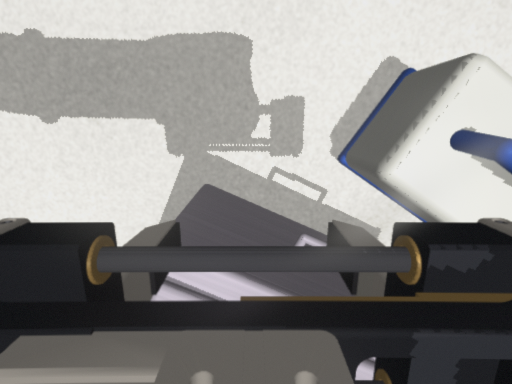

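Guard pose from the rim: centre (0.547,-0.097) and +x direction (0.636,-0.771). The fit residual is about 0.4 px. I plan to set tool y along guard y, which needs about -105° of roll, and keep the fingers shut. First I rise, shut the fingers and begin turning.

Call:
apply_moves(translation=[[-0.04, 0, 0], [-0.04, 0, 0], [-0.04, 0, 0], [-0.04, 0, 0], [-0.03, 0, 0], [0, 0, 0], [0, 0, 0], [0, 0, 0]], roll=[0, 0, 0, -5, -8, -8, -8, -8], fingers=[0, 0, 0, 0, 0, 0, 0, 0])

```text
time_s: 2.35
tcp_pos: [0.2576, -0.5695, 0.417]
ee_rot: [1.563, 0.933, -1.563]
ft_force: [-0.4, 0.5, -0.5]
opening: 0.35
```

Call:
apply_moves(translation=[[0, -0.006, -0.02], [0, -0.012, -0.042], [0, -0.012, -0.042], [0, -0.012, -0.042], [0, -0.012, -0.042], [0, -0.012, -0.042], [0, -0.012, -0.042], [0, -0.006, -0.025]], roll=[0, 0, 0, 0, 0, 0, 0, 0], fingers=[0, 0, 0, 0, 0, 0, 0, 0])

```text
time_s: 3.15
tcp_pos: [0.3269, -0.2652, 0.4172]
ee_rot: [1.566, 0.931, -1.565]
ft_force: [-0.0, -0.1, -0.1]
opening: 0.006
```

Call:
apply_moves(translation=[[0, 0, 0], [0, 0, 0], [0, 0, 0], [0, 0, 0], [0, 0, 0], [0, 0, 0], [0, 0, 0], [0, 0, 0]], roll=[-8.5, -8.5, -8.5, -8.5, -8.5, -8.5, -8.5, -8.5], fingers=[0, 0, 0, 0, 0, 0, 0, 0])

```text
time_s: 3.95
tcp_pos: [0.3263, -0.2685, 0.4169]
ee_rot: [0.685, 1.459, -0.686]
ft_force: [0.0, -0.2, -0.2]
opening: 0.006
```

```bash
cat > d.py <<'E'
from h import *
from scipy.spatial.transform import Rotation as Ro
np.set_printoptions(precision=4,suppress=True)
s=observe();R=Ro.from_rotvec(s["ee_rot"]).as_matrix()
g=np.array([.547,-.097]);xg=np.array([np.cos(-.881),np.sin(-.881)])
for off in(-.008,-.05,-.10):
  t=g+off*xg; d=np.r_[t,0]-s["tcp_pos"];d[2]=0
  print(off,"tool delta",R.T@d)
print(s["time_s"],s["tcp_pos"],s["ft_force"],s["opening"],"yaw err",np.arctan2(R[1,2],R[0,2])+.881,R[2,0],s["joint_pos"])
E
python3 d.py
```

```text
-0.008 tool delta [0.     0.2794 0.001 ]
-0.05 tool delta [-0.      0.2795 -0.041 ]
-0.1 tool delta [-0.      0.2797 -0.091 ]
3.95 [ 0.3263 -0.2685  0.4169] [ 0.0496 -0.1982 -0.2171] 0.0059823200746722096 yaw err 0.0028561466138259384 -0.9999999342354127 [ 0.8397  0.0065 -0.2767  1.6638  0.0019  1.4712  1.2555]
```

Call:
apply_moves(translation=[[0, 0.03, -0.01], [0, 0.042, -0.005], [0.0, 0.042, 0], [0.0, 0.042, 0], [0.02, 0.042, 0], [0.04, 0.042, 0], [0.04, 0.025, 0], [0.03, 0.014, 0]], roll=[0, 0, 0, 0, 0, 0, 0, 0], fingers=[0, 0, 0, 0, 0, 0, 0, 0])

```text
time_s: 4.75
tcp_pos: [0.5289, -0.0817, 0.29]
ee_rot: [0.689, 1.46, -0.688]
ft_force: [0.8, -0.0, -0.6]
opening: 0.006
```

```bash
cat > e.py <<'E'
from h import *
exec(open("d.py").read())
p=grab_frame("wrist");save(p,"e",None,1.5)
m=trace(p,"tread")
for q in m[:2]:
    v,u=np.nonzero(q["pixels"]);b=cv2.boxPoints(cv2.minAreaRect(np.c_[u,v].astype(np.float32)));print("tread",q["confidence"],u.min(),u.max(),v.min(),v.max(),b.round(1).tolist())
print("pred rim inner",proj(p,[np.r_[g+xg*a+np.array([-xg[1],xg[0]])*b,.106] for a,b in((.043,.039),(.043,-.039),(-.043,-.039),(-.043,.039))]).round(1).tolist())
print("tip",proj(p,s["tcp_pos"]))
E
python3 e.py
```

```text
-0.008 tool delta [-0.      0.0042  0.0154]
-0.05 tool delta [ 0.      0.0042 -0.0266]
-0.1 tool delta [ 0.0001  0.0042 -0.0766]
4.75 [ 0.5289 -0.0817  0.29  ] [ 0.8089 -0.002  -0.5978] 0.005909673517546322 yaw err -0.000848451877301426 -0.9999989714061431 [ 0.4549  0.2904 -0.5155  1.6626  0.1491  1.2291  0.5961]
tread 0.7 231 275 179 212 [[231.0, 179.0], [275.0, 179.0], [275.0, 212.0], [231.0, 212.0]]
pred rim inner [[285.8, 225.0], [227.7, 225.1], [225.9, 161.2], [287.7, 161.1]]
tip [[253.293  232.7322]]
```

View pics/e.png

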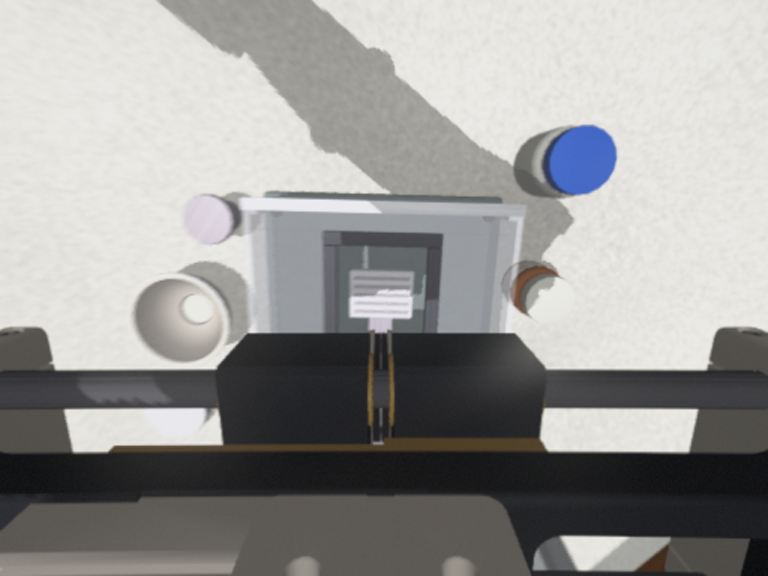

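The view looks down into the window. In the 1.5x picture the rim's front outer edge runs from (323,232) to (442,232), the inner front corners are (338,246) and (428,246), and the tread covers (349..413, 269..318). The fingertip slit at u≈380 lines up with the lever, and yaw looks aligned.

```bash
cat > f.py <<'E'
from h import *
exec(open("d.py").read())
p=grab_frame("wrist")
yg=np.array([-xg[1],xg[0]])
def G(uv,z):
    w=atz(p,np.array(uv)/1.5,z)[:2]-g; return np.array([w@xg,w@yg])
for n,uv,z in(("outerL",(323,232),.106),("outerR",(442,232),.106),("innerL",(338,246),.106),("innerR",(428,246),.106),
  ("treadfl",(350,269.5),.09),("treadfr",(413,269.5),.09),("treadbl",(348,318),.09),("treadbr",(413,318),.09)): print(n,G(uv,z))
w=s["tcp_pos"][:2]-g;print("tcp",w@xg,w@yg)
E
python3 f.py
```

```text
-0.008 tool delta [-0.0001  0.006   0.0163]
-0.05 tool delta [ 0.0001  0.006  -0.0257]
-0.1 tool delta [ 0.0004  0.006  -0.0757]
4.85 [ 0.5269 -0.0821  0.2881] [-0.5234 -0.2783  0.6312] 0.005057394220216769 yaw err -0.00029420352417475204 -0.9999753797415083 [ 0.4553  0.292  -0.5147  1.665   0.1485  1.2309  0.5977]
outerL [-0.0531 -0.0544]
outerR [-0.053   0.0447]
innerL [-0.0414 -0.0422]
innerR [-0.0414  0.0334]
treadfl [-0.0181 -0.0338]
treadfr [-0.0181  0.0224]
treadbl [ 0.0274 -0.0365]
treadbr [0.0274 0.0233]
tcp -0.024300744758189455 -0.005996917278587425
```

The wrist view puts the window centre at (+0.003,-0.005) in my guard estimate, so the tip's y is already right. I need +0.022 in tool z, then I descend to just above the rim.

Call:
apply_moves(translation=[[0.01, 0, 0.011], [0.025, 0, 0.011], [0.03, 0.001, 0], [0.03, 0, 0], [0.03, 0, 0], [0.02, 0, 0], [0.013, 0, 0], [0, 0, 0]], roll=[0, 0, 0, 0, 0, 0, 0, 0], fingers=[0, 0, 0, 0, 0, 0, 0, 0])

```text
time_s: 5.7
tcp_pos: [0.5425, -0.1015, 0.1337]
ee_rot: [0.691, 1.459, -0.692]
ft_force: [-0.8, 0.4, 0.8]
opening: 0.004
```

```bash
cat > i.py <<'E'
from h import *
exec(open("d.py").read())
yg=np.array([-xg[1],xg[0]]);w=s["tcp_pos"][:2]-g;print("tcp",w@xg,w@yg)
a=grab_frame("scene")["frame"][90:240,140:300];b=grab_frame("wrist")["frame"][100:320,120:400]
cv2.imwrite("pics/g.png",np.hstack([cv2.resize(a,(427,400),interpolation=3),cv2.resize(b,(373,400))])[:,:,::-1])
E
python3 i.py
```

```text
-0.008 tool delta [-0.      0.0063 -0.0087]
-0.05 tool delta [ 0.      0.0061 -0.0507]
-0.1 tool delta [ 0.      0.0058 -0.1007]
5.7 [ 0.5425 -0.1015  0.1337] [-0.7722  0.3967  0.8096] 0.004033095045225815 yaw err -0.004829139729511378 -0.9999994098047357 [ 0.4313  0.4618 -0.4684  1.8343  0.2589  0.9069  0.5291]
tcp 0.0006611615408596266 -0.006320024182620641
```

View pics/g.png

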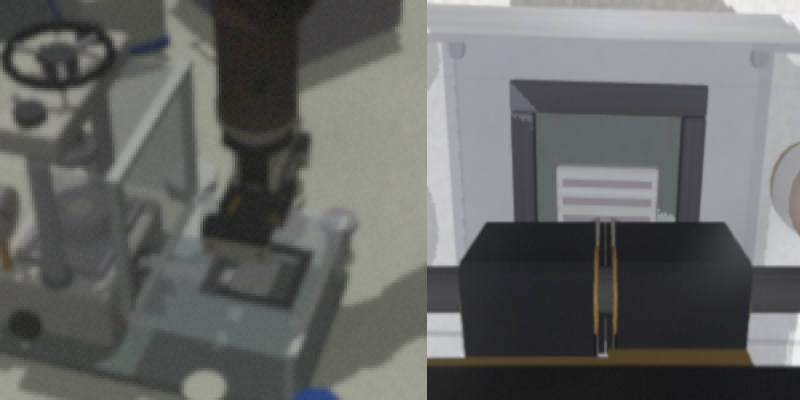

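The gripper stands clear of the pane, and the tip slit at u≈605 is centred between the inner rim edges (536..681) and over the tread (557..657). Now I go slowly through the window.

Call:
apply_moves(translation=[[0.008, 0, 0], [0.012, 0.001, 0], [0.012, 0, 0], [0.006, 0, 0], [0.003, 0, 0], [0.003, 0, 0], [0.003, 0, 0], [0.003, 0, 0]], roll=[0, 0, 0, 0, 0, 0, 0, 0], fingers=[0, 0, 0, 0, 0, 0, 0, 0])

```text
time_s: 6.6
tcp_pos: [0.5432, -0.0989, 0.0844]
ee_rot: [0.69, 1.459, -0.69]
ft_force: [-4.8, 2.7, 7.4]
opening: -0.0
```

Call:
apply_moves(translation=[[0.003, 0, 0], [0.003, 0, 0], [0.003, 0, 0], [0.003, 0, 0], [0.002, 0, 0], [0, 0, 0]], roll=[0, 0, 0, 0, 0, 0], fingers=[0, 0, 0, 0, 0, 0])

```text
time_s: 7.2
tcp_pos: [0.5431, -0.0984, 0.0727]
ee_rot: [0.689, 1.459, -0.69]
ft_force: [-15.0, 4.2, 36.3]
opening: 0.003
```

```bash
sed -i 's/pics\/g/pics\/k/; s/\[90:240,140:300\]/[120:220,140:260]/; s/(427,400)/(427,356)/;s/b=grab.*$/b=grab_frame("wrist")["frame"][120:270,160:350]/; s/(373,400)/(373,356)/' i.py; cat >> i.py <<'E'
q=grab_frame("scene")
for t in("pellet","tread"):
    for r in recognise(q,t)[:2]:print(t,r)
E
python3 i.py
```

```text
-0.008 tool delta [-0.      0.0039 -0.0066]
-0.05 tool delta [-0.      0.0038 -0.0486]
-0.1 tool delta [-0.      0.0037 -0.0986]
7.2 [ 0.5431 -0.0984  0.0727] [-14.9666   4.1522  36.2941] 0.0026767937787268723 yaw err -0.002246418817852369 -0.9999997299057466 [ 0.3986  0.5384 -0.4377  1.891   0.3149  0.7804  0.4766]
tcp -0.0014082312743010144 -0.00394667923822112
```

View pics/k.png

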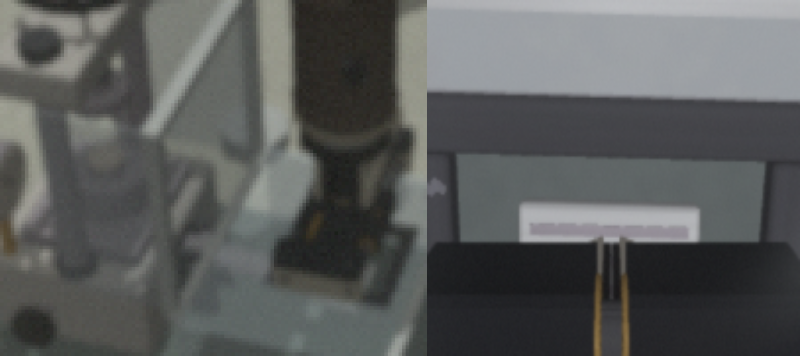

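```bash
cat > m.py <<'E'
from h import *
from scipy.optimize import brentq
p=grab_frame("wrist")
m=lambda x,y:(160+(x-427)*190/373,120+y*150/356)
def zw(l,r,w): return brentq(lambda z:np.linalg.norm(atz(p,m(*l),z)-atz(p,m(*r),z))-w,-.1,.2)
for d in(-3,0,3):print("tread z",zw((520-d/2,203),(700+d/2,207),.058),"rim outer/inner z",zw((457-d/2,152),(765+d/2,161),.078))
g=np.array([.547,-.097]);xg=np.array([np.cos(-.881),np.sin(-.881)])
for v in(201,203,206):print("z at which tread front edge at x=-.020:",brentq(lambda z:(atz(p,m(610,v),z)[:2]-g)@xg+.020,-.1,.2),"front edge x at z .068:",(atz(p,m(610,v),.068)[:2]-g)@xg)
print("rim inner front x at .106/.098:",[(atz(p,m(610,156),z)[:2]-g)@xg for z in(.106,.098)])
s=observe();print(s["time_s"],s["tcp_pos"],s["ft_force"],s["tau"])
E
python3 m.py
```

```text
tread z 0.06424997668065915 rim outer/inner z 0.09817877927208263
tread z 0.06703022448049306 rim outer/inner z 0.099470801675008
tread z 0.06971931962858915 rim outer/inner z 0.10073788460559642
z at which tread front edge at x=-.020: 0.07350958373608629 front edge x at z .068: -0.01830857048201902
z at which tread front edge at x=-.020: 0.07523308118537654 front edge x at z .068: -0.017754937315193977
z at which tread front edge at x=-.020: 0.07775399552269856 front edge x at z .068: -0.016922766908022885
rim inner front x at .106/.098: [np.float64(-0.039349091633834536), np.float64(-0.03749168762104218)]
7.5 [ 0.54302058 -0.09844802  0.07274013] [-14.74331115   4.30805975  35.05020772] [ 9.66167897e-01 -4.72531700e+01 -2.50690743e+00 -2.31615579e+01
  1.81553889e+00 -4.83982176e+00  4.69956826e-02]
```

Judged by its width, the tread lies about 40 mm below the rim face, which agrees with fully down (front edge slightly lower). I'll ease 1 mm to test that this is the rigid stop: the force should drop a lot while the tip barely moves.

Call:
apply_moves(translation=[[-0.0005, 0, 0], [-0.0005, 0, 0], [0, 0, 0]], roll=[0, 0, 0], fingers=[0, 0, 0])

```text
time_s: 7.8
tcp_pos: [0.543, -0.0984, 0.0732]
ee_rot: [0.689, 1.459, -0.69]
ft_force: [-12.0, 4.2, 28.2]
opening: 0.003
```

```bash
cat > n.py <<'E'
from h import *
p=grab_frame("scene")
g=np.array([.547,-.097]);xg=np.array([np.cos(-.881),np.sin(-.881)])
c=proj(p,[np.r_[g+.216*xg,.15],np.r_[g+.216*xg,.163]]);print(c)
u,v=c[0].astype(int)
a=cv2.imread("pics/a.png");n=p["frame"][:,:,::-1]
K=lambda f:cv2.resize(f[v-28:v+28,u-28:u+28],(400,400),interpolation=cv2.INTER_CUBIC)
cv2.imwrite("pics/n.png",cv2.convertScaleAbs(np.hstack([K(a),K(n)]),alpha=1.4));print(u,v)
print(trace(p,"pellet")[:1])
E
python3 n.py
```

```text
[[168.95289341 168.03867128]
 [168.48919449 164.8544424 ]]
168 168
[]
```

View pics/n.png

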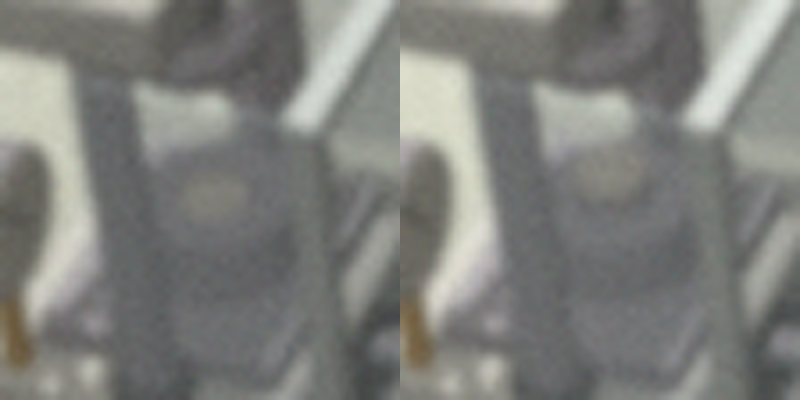

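The pale pellet disc rose from about (215,195) to (210,170) in crop pixels. That is about 3.4 image px, or roughly 14 mm, so it is at full travel and sits level over the bore. The force of 28 N is steady, so I do a final hold check and hand in.

Call:
apply_moves(translation=[[0, 0, 0], [0, 0, 0], [0, 0, 0]], roll=[0, 0, 0], fingers=[0, 0, 0])

```text
time_s: 8.2
tcp_pos: [0.543, -0.0984, 0.0732]
ee_rot: [0.689, 1.459, -0.69]
ft_force: [-12.1, 5.1, 28.1]
opening: 0.003
```

```bash
python3 -c "
from workcell import *
s=observe();print(s['time_s'],s['tcp_pos'],s['ft_force'])
print(job_done())"
```

```text
8.2 [ 0.54300697 -0.09844706  0.07318841] [-12.11831106   5.12325736  28.12949558]
the job is handed in; nothing more can be done
None
```

I put the closed fingers through the centre of the guard window, pressed the tread down to its stop and handed the job in at 8.2 s with the tread still held. `job_done()` reports no verdict, so these are my own last checks.

**Checks that agreed:**
- **Push:** it was steady at 28 N upward on the tool, well above the roughly 9 N the spring needs at the stop. Easing the command by 1 mm cut the force by 8 N while the tip moved only 0.5 mm, which points to a hard stop.
- **Pellet:** scene pictures from before and after show it risen about 14 mm, the ejector's full travel. It looked centred and level over the bore.
- **Tread:** its width in the wrist picture puts it about 40 mm below the rim face, with about 3 mm of uncertainty. Fully down is 38 mm.
- **Window:** in the last wrist view the fingers were clear of the rim on both visible sides. In the last scene view the gripper body was clear of the upright pane.

**Checks that disagreed or failed:**
- The measured tip height was 73 mm, against the 68 mm expected at the stop.
- There was a steady sideways force of about 13 N that I put down to friction on the tread, but did not confirm.
- The networks did not find the pellet in any picture, so I judged it by eye from the scene pictures.
- I did not check the bystanders again at the end. The arm passed above them, and I saw no contact.

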